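# Push a staple box past the spring catch of a refill rack

## Task

Put the box of staples that waits in the lane of the refill rack away into the bay beyond the spring catch: press the sprung bar beside the lane down with a fingertip and keep it down while you push the box along the lane, until the whole box is past the catch, then let the bar go so that the catch springs up behind the box and locks it in. Only press and push: do not lift the box or let the catch lift it, and leave the things around the rack alone.

Things in the scene. Friction and masses are not known exactly. Their poses are not given: they have to be found in the camera images.
- rack: Grey plastic refill rack, fixed, 254 mm long (own x -150 to +104 mm), 79 mm wide (own y -26.5 to +52.5). Origin: on the worktop, under the lane's centre line (y = 0); z up. The box travels along own +x in a lane 45 mm wide, floor 14 mm above the worktop, open at -x. Its -y wall is 4 mm thick, 10 mm above the floor; its +y side is a low lip, y 22.5 to 25.5, 5 mm above the floor.
- bay (a point): Middle of the bay's floor, 14 mm above the worktop, at rack x +54 mm, y 0. The bay is the part of the lane between the catch (rack x +12 mm) and the end wall (x +96 mm, 22 mm high above the floor): 84 mm long. The stored box's origin lies within 5 mm of this point.
- staple_box: Loose box of staples standing in the lane before the catch, 41 mm wide, 74 mm long, 27 mm high, about 0.19 kg (varies). Origin: centre of its underside. Its long axis (own y) lies along the rack's x. At the start its rear end is at rack x -110 to -80 mm.
- release_bar (a joint): Sprung steel bar and its catch, one rigid piece that moves straight down: 0 = up (catch blocks the lane), 0.014 m = fully down. It springs back by itself; holding it takes about 4 N at the top to 8 N at the bottom. The catch is clear of the box from about 0.0105 m down. Let go with the box over the catch, it lifts the box.
- bar_top (a point): Middle of the bar's ribbed top (moves with it). The bar lies just outside the lip: rack x -145 to +15 mm, y 26.5 to 48.5 mm. Top 34 mm above the worktop when up, 20 mm when fully down. Press it anywhere; a finger may slide along it. Fingertips astride the lip, level with each other, can press the bar and push the box's rear end at once.
- catch (a point): Middle of the top of the catch (moves with the bar): a square steel tooth 8 mm long (rack x +4 to +12 mm) that reaches across the lane (rack y -8 mm to the bar). Up, its top stands 10 mm above the lane floor; it sinks into a slot in the floor.
- eraser: Bystander, loose beside the rack: white eraser in a grey sleeve, 23 x 52 x 13 mm. Origin: centre of its underside. Not to be moved.
- clip_box: Bystander, loose beside the rack: flat paper-clip box, 53 x 75 x 21 mm. Origin: centre of its underside. Not to be moved.
- small_box: Bystander, loose beside the rack: small staple box (taller and shorter than the one in the lane), 37 x 62 x 31 mm. Origin: centre of its underside. Not to be moved.
- marker: Bystander, loose beside the rack: marker with a grey cap, 16 x 125 x 18 mm. Origin: centre of its underside. Not to be moved.
There are look-alikes about, which are no part of the job. Leave any orange or red look-alike of the staple_box alone.

How it is judged:
By the outcome, as a careful person would: the job done as asked, in the order asked, and still so for the second after the job is handed in, with the robot touching nothing.
It also fails if it takes over 38 s, if anything falls off the work surface, if the arm or the gripper's body presses on something with over 40 N, if the wrist force passes 120 N, or if a joint passes its speed limit or range.

## Robot

A 6-joint arm with a two-finger parallel gripper is mounted at the origin on a cart in front of the work surface, level with it; the furniture and walls round the work are solid. World frame = base frame: x ahead of the robot, y to its left, z up, the work surface at z = 0. Lengths are in m, angles in rad, forces in N, time in s.
With the tool pointing down it reaches from about 0.25 to 0.725 m from the base axis. Payload 4 kg.
Tool frame: the origin (TCP) lies on the centre line of the jaws, within the pads' length; the fingertips stand 17 mm ahead of it and the grasp point (between the pads) lies 2 mm behind it; z points along the fingers, x is the direction in which the jaws open and shut, and the axes are right-handed (so a half turn about z gives the same grasp; the last joint's range is limited). The gripper opens to 85 mm and grips with 20 to 120 N. Pads are 22 mm wide; open, the fingers measure 114 mm over their backs; the gripper's body (76 mm by 85 mm) begins 54 mm behind the grasp point. The pads swing forward as they close: fully open they stand 13 mm farther back than shut.
Start: joints at [-1.328, 0.241, 0.005, 1.335, 0, 1.571], TCP at [0.12, -0.485, 0.248] pointing down, gripper open.
Joint ranges: [-2.72, 2.72], [-1.05, 1.87], [-1.09, 1.28], [-1.99, 2.15], [-1.42, 1.44], [-3.14, 3.14]. Speed limits (rad/s): [2.79, 2.79, 3.14, 3.14, 3.14, 3.14].

## Interface

Orientations are given as a unit quaternion [x, y, z, w].
In Python, from workcell import bot gives the robot as it stands.
- The arm moves only by the tool jog_arm, never from a script. Its arguments are lists of equal length, an entry for each row: "jaw": the closure, from 0 (fully open) to 1 (shut); "linear": the shift along the tool's x, y, z in m, a list of three; "delta_rot": the turn, a rotation vector about the tool's x, y, z in degrees, a list of three. A call has exactly 8 rows; each row is the pose to reach, as a shift and turn from the pose commanded when the call began, along the tool's axes at that moment; what a row does not reach only later rows make up. A row lasts 1/12 s, in which the tool goes at most 41.7 mm and 7.16 degrees, less where a joint would pass 70% of its speed; a pose out of reach is approached as far as the arm can. A call with a gripper value outside its range is refused whole. The fingers move at their own pace and stop on an object; the grip force is fixed at half the most. Time passes only in rows, so rows that repeat a pose let the fingers close, or fill a call up. It gives the time, the measured TCP pose, the force and the opening at its end, in the units of the state.
- bot.get_obs(): the state, without advancing time (a new reading comes with each control period).
- bot.camera(name): name is "side" or "top"; returns (picture, depth): 384x512x3 uint8, red, green, blue; 384x512 float32, m along the optical axis (not along the pixel's ray), 0 where there is no reading.
- bot.calibration(name): a dict with "fovy" (degrees; the focal length in pixels is half the picture's height over the tangent of half this angle, whatever the lens; pixels are square), "cx", "cy" (the principal point, pixels), "origin" and "orientation" of the camera in the world. Camera axes: x right, y down, z forward; pixel columns grow to the right and rows downward; lengths in m; the calibration is good to about 2 mm. A picture is of the moment at which its call begins. calibration takes no time and is no camera call.
- bot.job_done(): hands the job in, once; it reports no verdict.
The state is a dict: "clock": time; "joint_pos": joint angles; "joint_vel": joint speeds; "tau": joint torques, N m; "eef_pos": TCP position; "tool_rot": TCP orientation; "ft_force": force on the tool from outside, world axes, zero at the start; "ft_torque": the same for the moment, N m; "grip_width": finger opening in m.
Only numpy, scipy, OpenCV 4.12 (cv2) and the standard library are available. Lean on these libraries where they do the work, as an engineer would, in place of code of your own. Each camera call takes 0.05 s, during which the arm holds its last target.

## Working session

There is one attempt and no reset: what is moved stays moved. The work goes in short steps, Python scripts to look and compute and a tool call to move; the robot and the scene stay as the last step left them, time stands still between calls to the robot, and variables do not carry over. Pictures are saved under pics/ and viewed, and the job is handed in when it is done.

Besides the shell and the picture viewer there is one more tool, called after "Emit:" by a JSON object that holds its "api" and its "payload". jog_arm: Moves the arm, as the interface text tells. Its arguments: {"type":"object","properties":{"jaw":{"type":"array","items":{"type":"number"}},"linear":{"type":"array","items":{"type":"array","items":{"type":"number"}}},"delta_rot":{"type":"array","items":{"type":"array","items":{"type":"number"}}}},"required":["jaw","linear","delta_rot"]}

```bash
ls; mkdir -p pics
python3 - <<'E'
from workcell import bot
import cv2,numpy as np
for n in("top","side"):
    p,d=bot.camera(n); cv2.imwrite(f"pics/{n}0.png",p[:,:,::-1]); np.savez(f"{n}0.npz",p=p,d=d)
    print(n,bot.calibration(n))
print(bot.get_obs())
E
```

```text
pics
top {'fovy': 44.182237104896664, 'cx': 252.21019208579463, 'cy': 198.33464017388673, 'origin': array([0.40750199, 0.16902869, 0.8752867 ]), 'orientation': array([ 0.71401838, -0.69383095,  0.06834313, -0.06407478])}
side {'fovy': 42.51444938609076, 'cx': 256.16803873652844, 'cy': 193.04947744154245, 'origin': array([ 0.58074498, -0.74518859,  0.49350599]), 'orientation': array([ 0.85330696,  0.00415668, -0.01443752, -0.52119239])}
{'clock': 0.1, 'joint_pos': array([-1.32801763e+00,  2.41384116e-01,  3.88671754e-03,  1.33520400e+00,
       -1.38464605e-05,  1.57078942e+00]), 'joint_vel': array([ 0.00079852, -0.00133957,  0.00291628, -0.00172541, -0.00242429,
       -0.00067719]), 'tau': array([ 1.87892078e-05, -3.73138869e+01,  2.53009915e+01,  1.08868559e-02,
       -9.20782350e-05, -1.23247366e-05]), 'eef_pos': array([ 0.12007107, -0.48483125,  0.24748933]), 'tool_rot': array([ 7.87529793e-01, -6.16275845e-01, -7.54413983e-04, -5.81578600e-04]), 'ft_force': array([-0.82272665,  0.21052421, -0.30648767]), 'ft_torque': array([0.00434262, 0.014685  , 0.01176681]), 'grip_width': 0.08556793785744884}
```

View pics/top0.png

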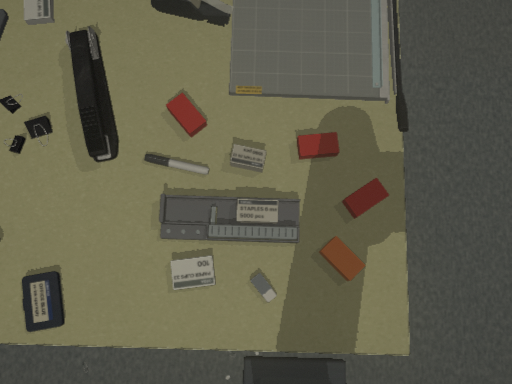

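View pics/side0.png

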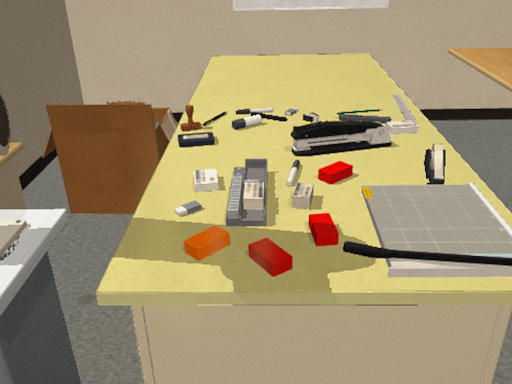

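The top view shows the rack at columns 162–299, rows 195–242. The white box is in the lane at about (258,210), the bar at about (253,231), the catch at about (213,214), and the bay to the left. I'll measure these next.

```bash
cat > h.py <<'E'
from workcell import bot
import numpy as np
from scipy.spatial.transform import Rotation as R
def ray(n,uv,z):
    c=bot.calibration(n); f=192/np.tan(np.radians(c['fovy'])/2)
    uv=np.atleast_2d(uv).astype(float)
    d=np.c_[(uv[:,0]-c['cx'])/f,(uv[:,1]-c['cy'])/f,np.ones(len(uv))]@R.from_quat(c['orientation']).as_matrix().T
    o=np.array(c['origin']); t=(z-o[2])/d[:,2]
    return o+d*t[:,None]
def cloud(n,dep):
    c=bot.calibration(n); f=192/np.tan(np.radians(c['fovy'])/2)
    v,u=np.mgrid[:dep.shape[0],:dep.shape[1]]
    P=np.stack([(u-c['cx'])/f*dep,(v-c['cy'])/f*dep,dep],-1)
    return P@R.from_quat(c['orientation']).as_matrix().T+np.array(c['origin'])
E
python3 - <<'E'
from h import *
import cv2
D=np.load('top0.npz');p=D['p'];P=cloud('top',D['d'])
c=p[180:310,140:320]; cv2.imwrite('pics/topz.png',cv2.resize(c,None,fx=4.4,fy=4.4,interpolation=cv2.INTER_CUBIC)[:,:,::-1])
z=P[...,2]
for v in (200,205,210,215,222,226,231,236,240): print(v,[(u,int(z[v,u]*1000)) for u in range(156,306,6)])
print(ray('top',[[162,218],[299,218],[258,210],[258,196],[258,242]],0.02).round(4))
E
```

```text
200 [(156, -1), (162, 35), (168, 13), (174, 14), (180, 13), (186, 15), (192, 14), (198, 14), (204, 11), (210, 13), (216, 11), (222, 14), (228, 12), (234, 13), (240, 39), (246, 40), (252, 39), (258, 36), (264, 39), (270, 40), (276, 40), (282, 27), (288, 23), (294, 22), (300, 2)]
205 [(156, 0), (162, 34), (168, 13), (174, 12), (180, 13), (186, 10), (192, 15), (198, 14), (204, 14), (210, 11), (216, 12), (222, 13), (228, 11), (234, 15), (240, 40), (246, 40), (252, 42), (258, 39), (264, 43), (270, 40), (276, 38), (282, 11), (288, 12), (294, 14), (300, -1)]
210 [(156, -3), (162, 36), (168, 12), (174, 13), (180, 14), (186, 13), (192, 13), (198, 12), (204, 12), (210, 13), (216, -4), (222, 13), (228, 12), (234, 13), (240, 42), (246, 39), (252, 39), (258, 42), (264, 39), (270, 40), (276, 39), (282, 13), (288, 14), (294, 11), (300, 0)]
215 [(156, 0), (162, 35), (168, 15), (174, 11), (180, 14), (186, 14), (192, 11), (198, 13), (204, 15), (210, 12), (216, 0), (222, 12), (228, 14), (234, 13), (240, 41), (246, 38), (252, 41), (258, 41), (264, 39), (270, 39), (276, 39), (282, 13), (288, 13), (294, 1
[... 823 characters left out ...]
88, 36), (294, 32), (300, -3)]
236 [(156, -2), (162, 12), (168, 13), (174, 10), (180, 13), (186, 11), (192, 13), (198, 13), (204, 12), (210, 33), (216, 30), (222, 33), (228, 33), (234, 33), (240, 36), (246, 30), (252, 30), (258, 33), (264, 32), (270, 35), (276, 31), (282, 31), (288, 34), (294, 31), (300, 0)]
240 [(156, 0), (162, 1), (168, 0), (174, 1), (180, -3), (186, 0), (192, -2), (198, -1), (204, -3), (210, 2), (216, 5), (222, 7), (228, 11), (234, 15), (240, 16), (246, 17), (252, 17), (258, 20), (264, 17), (270, 18), (276, 19), (282, 17), (288, 0), (294, 0), (300, -1)]
[[0.5285 0.3295 0.02  ]
 [0.5358 0.0796 0.02  ]
 [0.5484 0.1549 0.02  ]
 [0.5746 0.1556 0.02  ]
 [0.4898 0.1534 0.02  ]]
```

Run:
```python
import numpy as np,cv2
p=np.load('side0.npz')['p']
cv2.imwrite('pics/sidez.png',cv2.resize(p[140:260,160:320],None,fx=5,fy=5,interpolation=cv2.INTER_CUBIC)[:,:,::-1])
```

```text
(no output)
```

View pics/topz.png

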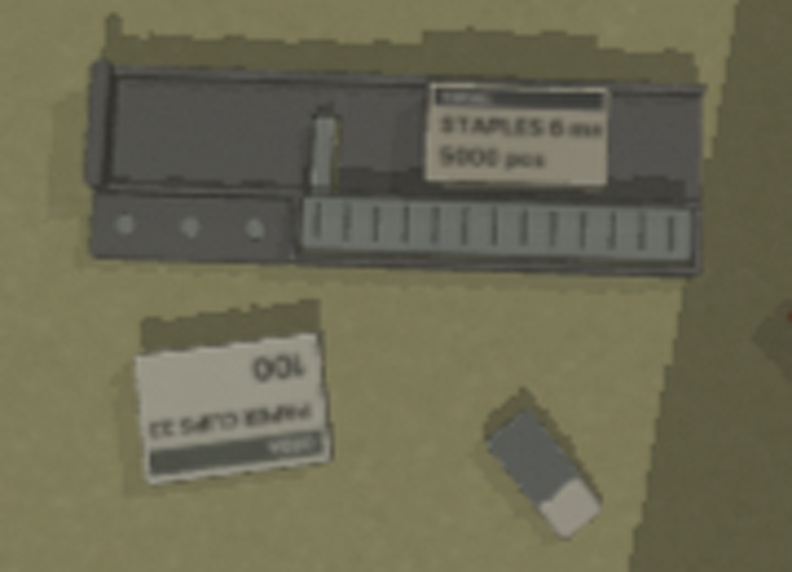

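View pics/sidez.png

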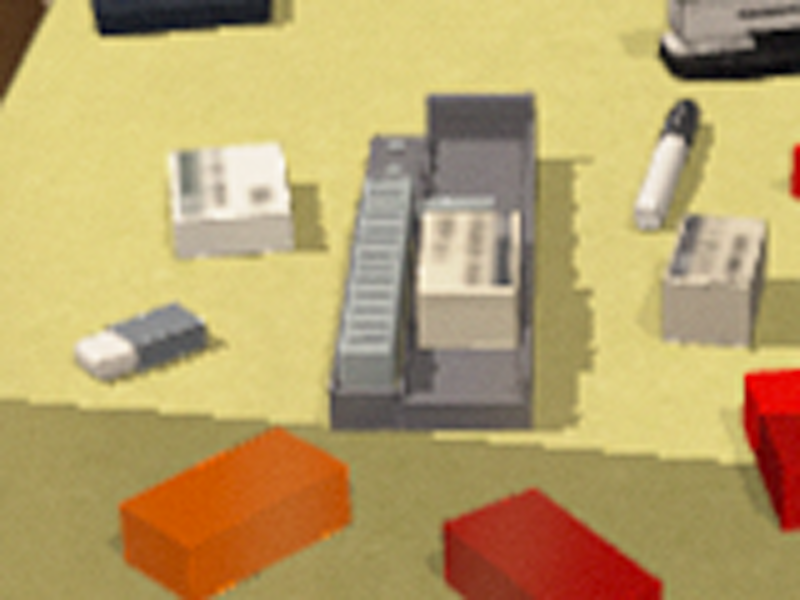

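```bash
cat > m.py <<'E'
from h import *
import cv2
def corners(mask):
    cs,_=cv2.findContours(mask.astype(np.uint8),0,2); c=max(cs,key=cv2.contourArea)
    return cv2.boxPoints(cv2.minAreaRect(c)),cv2.contourArea(c)
E
python3 - <<'E'
from m import *
D=np.load('top0.npz');p=D['p'];d=cv2.medianBlur(D['d'],3);z=cloud('top',d)[...,2]
roi=np.zeros(z.shape,bool); roi[190:246,155:305]=1
hsv=cv2.cvtColor(p,cv2.COLOR_RGB2HSV)
for name,u,v in(('box',260,207),('bar',225,233),('rack',180,207),('shelf',180,238),('catch',213,213)): print(name,p[v,u],hsv[v,u])
mb=roi&(z>.0365); mb[:,:230]=0; mb[225:]=0
bar=roi&(z>.028)&(z<.0375)&(hsv[...,2]>90); bar[:224]=0
# eyeballed corners
Z=lambda L:(np.array(L)+.5)/4.4-.5+[140,180]
E={'box':(Z([(428,84),(608,88),(606,187),(426,181)]),.041),'bar':(Z([(303,197),(694,208),(692,262),(302,248)]),.034)}
cb=corners(mb);ca=corners(bar)
for n,c,h in(('box mask',cb[0],.041),('bar mask',ca[0],.034),('box eye',*E['box']),('bar eye',*E['bar'])):
    w=ray('top',c,h)[:,:2]; s=np.linalg.norm(w-np.roll(w,-1,0),axis=1)
    i=np.argmax(s); e=w[(i+1)%4]-w[i]; 
    if e[1]<0:e=-e
    print(n,'ctr',w.mean(0).round(4),'sides',s.round(4),'x-axis angle',np.degrees(np.arctan2(e[1],e[0])).round(2))
    if n=='bar eye' or n=='bar mask':
        ang=np.arctan2(e[1],e[0]); X=np.array([np.cos(ang),np.sin(ang)]);Y=np.array([-X[1],X[0]])
        print('  rack origin',(w.mean(0)+65*.001*X-37.5*.001*Y).round(4))
E
```

```text
box [107 104  91] [ 24  38 107]
bar [82 84 78] [40 18 84]
rack [82 81 78] [23 12 82]
shelf [83 82 76] [26 22 83]
catch [103 105  99] [ 40  15 105]
box mask ctr [0.5445 0.1566] sides [0.0406 0.0738 0.0406 0.0732] x-axis angle 88.92
bar mask ctr [0.507 0.164] sides [0.0206 0.1564 0.0206 0.1557] x-axis angle 89.83
  rack origin [0.5447 0.2289]
box eye ctr [0.5445 0.1568] sides [0.0734 0.0407 0.0728 0.0399] x-axis angle 90.39
bar eye ctr [0.5068 0.1635] sides [0.1592 0.022  0.1581 0.0208] x-axis angle 90.04
  rack origin [0.5443 0.2285]
```

The rack and box are measured. The rack axis is world +y, its origin is about (0.5445, 0.2287), and the box's rear end is at y≈0.120. The box measures 73.5×40.6 mm and the bar about 158×21 mm, which match the given sizes. Next is the approach.

```bash
cat >> h.py <<'E'
def to(x,y,z,yaw=0.):
    o=bot.get_obs(); r=R.from_quat(o['tool_rot'])
    T=R.from_euler('z',yaw,degrees=True)*R.from_quat([1,0,0,0])
    print('t',o['clock'],'pos',o['eef_pos'].round(4),'F',o['ft_force'].round(1),'w',round(o['grip_width'],4))
    print('lin',r.inv().apply(np.array([x,y,z])-o['eef_pos']).round(4),'rot',np.degrees((r.inv()*T).as_rotvec()).round(2))
E
python3 -c "
from h import *
to(.526,.099,.14)"
```

```text
t 0.1 pos [ 0.1201 -0.4848  0.2475] F [-0.8  0.2 -0.3] w 0.0856
lin [-0.4689 -0.5344  0.1084] rot [-7.000e-02  9.000e-02 -7.609e+01]
```

Emit:
{"api": "jog_arm", "payload": {"jaw": [0.72,0.72,0.72,0.72,0.72,0.72,0.72,0.72], "linear": [[-0.02,-0.023,0],[-0.044,-0.05,0],[-0.068,-0.077,0],[-0.092,-0.105,0],[-0.116,-0.132,0],[-0.14,-0.16,0],[-0.164,-0.187,0],[-0.188,-0.214,0]], "delta_rot": [[0,0,-4],[0,0,-8],[0,0,-12],[0,0,-16],[0,0,-20],[0,0,-24],[0,0,-28],[0,0,-32]]}}

```text
clock: 0.77
eef_pos: [0.2831, -0.2496, 0.2481]
tool_rot: [0.927, -0.374, -0.0, -0.0]
ft_force: [0.3, -0.9, 0.2]
grip_width: 0.0244
```

```bash
python3 -c "
from h import *
to(.526,.099,.14)"
```

```text
t 0.7667 pos [ 0.2831 -0.2496  0.2481] F [ 0.3 -0.9  0.2] w 0.0244
lin [-0.0668 -0.4196  0.1081] rot [-1.000e-02  2.000e-02 -4.392e+01]
```

Emit:
{"api": "jog_arm", "payload": {"jaw": [0.72,0.72,0.72,0.72,0.72,0.72,0.72,0.72], "linear": [[-0.006,-0.036,0],[-0.012,-0.072,0],[-0.018,-0.108,0],[-0.024,-0.144,0],[-0.03,-0.18,0.01],[-0.036,-0.216,0.02],[-0.042,-0.252,0.03],[-0.047,-0.282,0.04]], "delta_rot": [[0,0,-4],[0,0,-8],[0,0,-12],[0,0,-16],[0,0,-20],[0,0,-24],[0,0,-28],[0,0,-32]]}}

```text
clock: 1.43
eef_pos: [0.446, -0.0139, 0.2076]
tool_rot: [0.995, -0.103, 0.0, -0.0]
ft_force: [0.2, -0.5, -0.2]
grip_width: 0.024
```

```bash
python3 -c "
from h import *
to(.526,.099,.10)"
```

```text
t 1.4333 pos [ 0.446  -0.0139  0.2076] F [ 0.2 -0.5 -0.2] w 0.024
lin [ 0.0552 -0.1268  0.1077] rot [-2.000e-02 -1.000e-02 -1.181e+01]
```

Emit:
{"api": "jog_arm", "payload": {"jaw": [0.72,0.72,0.72,0.72,0.72,0.72,0.72,0.72], "linear": [[0.012,-0.026,0.015],[0.022,-0.052,0.03],[0.033,-0.078,0.05],[0.044,-0.104,0.07],[0.05,-0.118,0.09],[0.0552,-0.1268,0.1077],[0.0552,-0.1268,0.1077],[0.0552,-0.1268,0.1077]], "delta_rot": [[0,0,-3],[0,0,-6],[0,0,-9],[0,0,-11.8],[0,0,-11.8],[0,0,-11.8],[0,0,-11.8],[0,0,-11.8]]}}

```text
clock: 2.1
eef_pos: [0.5244, 0.0963, 0.0991]
tool_rot: [1.0, -0.002, -0.002, 0.001]
ft_force: [-0.5, 0.5, -0.3]
grip_width: 0.0237
```

Run:
```python
from h import *
import cv2
to(.526,.099,.055)
for n,(a,b,c,d) in(('top',(170,300,180,360)),('side',(100,260,160,360))):
    p,dep=bot.camera(n); np.savez(n+'1.npz',p=p,d=dep)
    cv2.imwrite(f'pics/{n}1.png',cv2.resize(p[a:b,c:d],None,fx=3.6,fy=3.6,interpolation=2)[:,:,::-1])
```

```text
t 2.1 pos [0.5244 0.0963 0.0991] F [-0.5  0.5 -0.3] w 0.0237
lin [ 0.0018 -0.0027  0.0441] rot [ 0.06  0.23 -0.24]
```

View pics/top1.png

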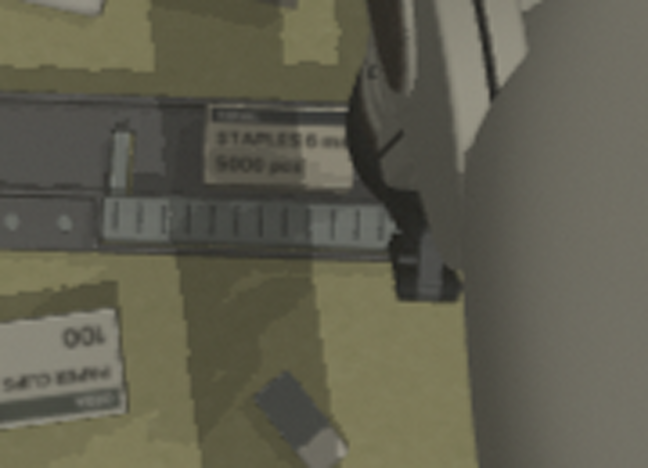

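View pics/side1.png

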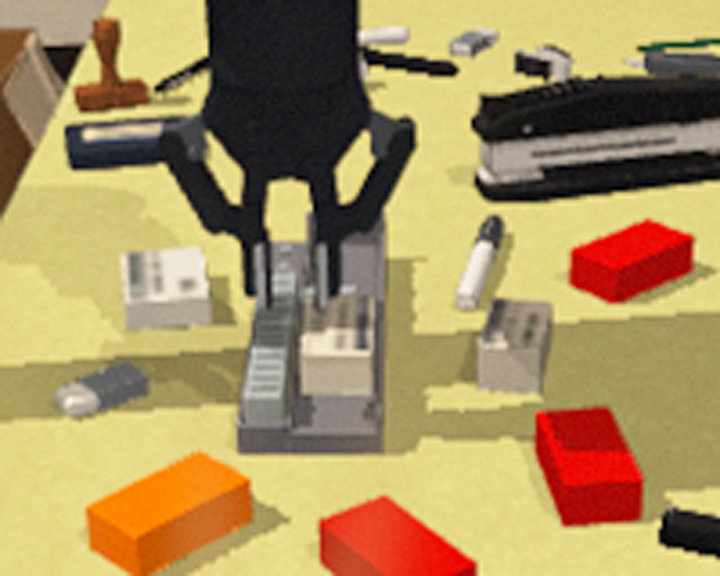

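The side view shows the fingertips at about pixels (232,185) and (251,185). The left one is over the bar and the right one over the lane. I'll check their x and z against the plane y≈0.085.

Run:
```python
from h import *
for uv in ([228.5,183],[234.5,184.5],[248,184.5],[253.5,183]):
    a,b=ray('side',uv,.0)[0],ray('side',uv,.2)[0]
    for y in(.085,.096):
        t=(y-a[1])/(b[1]-a[1]); print(uv,(a+t*(b-a)).round(4))
to(.526,.099,.055)
```

```text
[228.5, 183] [0.5023 0.085  0.0892]
[228.5, 183] [0.5012 0.096  0.0838]
[234.5, 184.5] [0.5134 0.085  0.086 ]
[234.5, 184.5] [0.5125 0.096  0.0806]
[248, 184.5] [0.5387 0.085  0.0857]
[248, 184.5] [0.5382 0.096  0.0803]
[253.5, 183] [0.5491 0.085  0.0888]
[253.5, 183] [0.5487 0.096  0.0834]
t 2.2 pos [0.5256 0.0958 0.1013] F [ 0.7 -0.1  0.7] w 0.0239
lin [ 0.0004 -0.0032  0.0463] rot [ 0.01 -0.01 -0.32]
```

Emit:
{"api": "jog_arm", "payload": {"jaw": [0.72,0.72,0.72,0.72,0.72,0.72,0.72,0.72], "linear": [[0,0,0.012],[0,0,0.024],[0,0,0.034],[0,0,0.042],[0,0,0.046],[0,0,0.046],[0,0,0.046],[0,0,0.046]], "delta_rot": [[0,0,0],[0,0,0],[0,0,0],[0,0,0],[0,0,0],[0,0,0],[0,0,0],[0,0,0]]}}

```text
clock: 2.87
eef_pos: [0.5262, 0.0963, 0.0552]
tool_rot: [1.0, -0.003, 0.001, -0.0]
ft_force: [-0.2, 0.1, 0.2]
grip_width: 0.024
```

Run:
```python
from h import *
import cv2
to(.526,.099,.038)
p,dep=bot.camera('side')
cv2.imwrite('pics/side2.png',cv2.resize(p[130:250,190:310],None,fx=5,fy=5,interpolation=2)[:,:,::-1])
to(.526,.099,.038)
```

```text
t 2.8667 pos [0.5262 0.0963 0.0552] F [-0.2  0.1  0.2] w 0.024
lin [-0.0002 -0.0027  0.0172] rot [-0.01 -0.06 -0.3 ]
t 2.9167 pos [0.5263 0.0964 0.0552] F [ 0.1  0.2 -0.9] w 0.0237
lin [-0.0003 -0.0026  0.0172] rot [-0.01 -0.07 -0.29]
```

View pics/side2.png

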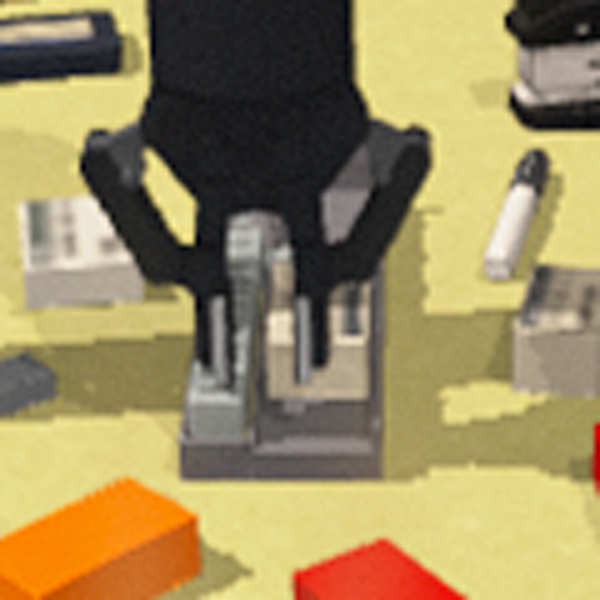

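The left finger at about pixel (233,207) sits over the bar. The right finger at about (252,206) is in the lane, in front of the box's rear face. Now I'll press.

Emit:
{"api": "jog_arm", "payload": {"jaw": [0.72,0.72,0.72,0.72,0.72,0.72,0.72,0.72], "linear": [[0,0,0.003],[0,0,0.006],[0,0,0.009],[0,0,0.012],[0,0,0.014],[0,0,0.016],[0,0,0.016],[0,0,0.016]], "delta_rot": [[0,0,0],[0,0,0],[0,0,0],[0,0,0],[0,0,0],[0,0,0],[0,0,0],[0,0,0]]}}

```text
clock: 3.58
eef_pos: [0.5265, 0.0964, 0.0393]
tool_rot: [1.0, -0.003, 0.001, -0.0]
ft_force: [0.3, -0.6, 7.3]
grip_width: 0.0241
```

Run:
```python
from h import *
import cv2
to(.526,.099,.038)
p,dep=bot.camera('side');z=cloud('side',dep)
cv2.imwrite('pics/side3.png',cv2.resize(p[130:250,190:310],None,fx=5,fy=5,interpolation=2)[:,:,::-1])
p,dep=bot.camera('top');W=cloud('top',dep)
m=(W[...,0]>.500)&(W[...,0]<.514)&(W[...,1]>.13)&(W[...,1]<.235)&(W[...,2]<.05)
D=cloud('top',np.load('top0.npz')['d'])
print('bar z now',np.median(W[m][:,2]),'before',np.median(D[m][:,2]))
cv2.imwrite('pics/top3.png',cv2.resize(p[170:270,150:330],None,fx=4.4,fy=4.4,interpolation=2)[:,:,::-1])
to(.526,.099,.038)
```

```text
t 3.5833 pos [0.5265 0.0964 0.0393] F [ 0.3 -0.6  7.3] w 0.0241
lin [-0.0006 -0.0026  0.0013] rot [-0.01 -0.11 -0.29]
bar z now 0.021984350471970004 before 0.03349903254139813
t 3.6833 pos [0.5266 0.0964 0.0394] F [-1.   0.4  6.4] w 0.0238
lin [-0.0006 -0.0026  0.0014] rot [-0.02 -0.11 -0.29]
```

View pics/side3.png

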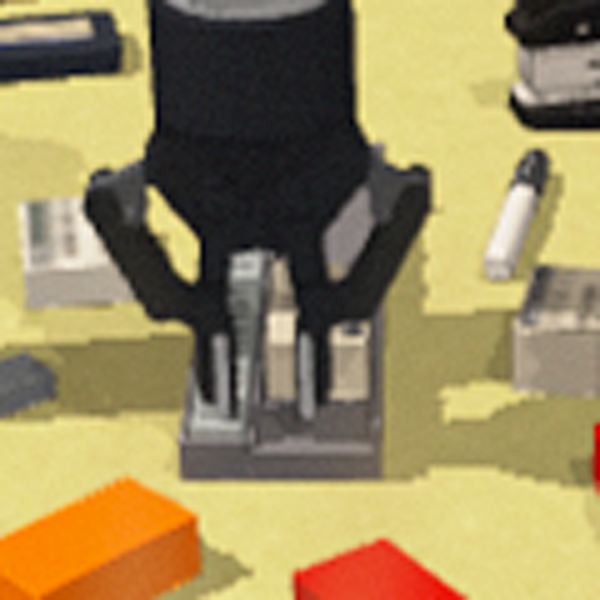

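View pics/top3.png

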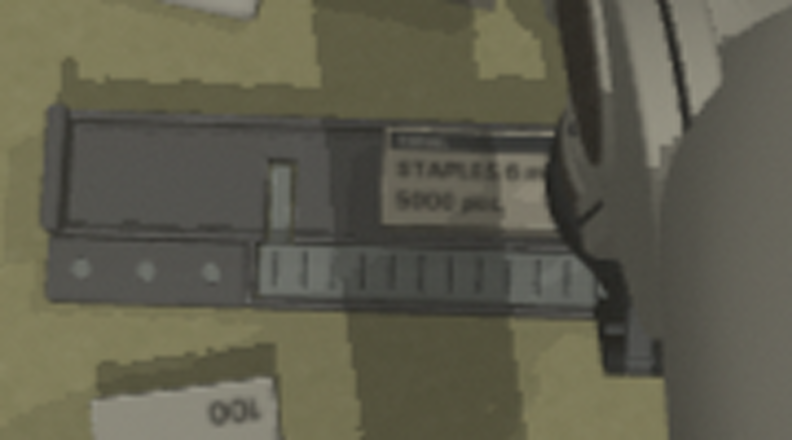

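The bar reads about 12 mm down, the catch is nearly flush and the force is about 7 N. I'll go 1.2 mm lower, then push gently.

Emit:
{"api": "jog_arm", "payload": {"jaw": [0.72,0.72,0.72,0.72,0.72,0.72,0.72,0.72], "linear": [[0,0,0.0012],[0,-0.003,0.0012],[0,-0.006,0.0012],[0,-0.009,0.0012],[0,-0.012,0.0012],[0,-0.016,0.0012],[0,-0.02,0.0012],[0,-0.024,0.0012]], "delta_rot": [[0,0,0],[0,0,0],[0,0,0],[0,0,0],[0,0,0],[0,0,0],[0,0,0],[0,0,0]]}}

```text
clock: 4.35
eef_pos: [0.5266, 0.118, 0.0382]
tool_rot: [1.0, -0.003, 0.001, 0.003]
ft_force: [-0.3, -7.4, 7.5]
grip_width: 0.0242
```

Emit:
{"api": "jog_arm", "payload": {"jaw": [0.72,0.72,0.72,0.72,0.72,0.72,0.72,0.72], "linear": [[0,-0.005,0],[0,-0.01,0],[0,-0.015,0],[0,-0.02,0],[0,-0.025,0],[0,-0.03,0],[0,-0.034,0],[0,-0.037,0]], "delta_rot": [[0,0,0],[0,0,0],[0,0,0],[0,0,0],[0,0,0],[0,0,0],[0,0,0],[0,0,0]]}}

```text
clock: 5.02
eef_pos: [0.5267, 0.1551, 0.0382]
tool_rot: [1.0, -0.003, 0.001, 0.003]
ft_force: [0.1, -8.5, 8.9]
grip_width: 0.0236
```

```bash
cat > look.py <<'E'
from m import *
import sys
k=sys.argv[1]
to(.526,.2347,.038)
p,dep=bot.camera('side')
cv2.imwrite(f'pics/side{k}.png',cv2.resize(p[130:250,190:310],None,fx=5,fy=5,interpolation=2)[:,:,::-1])
p,dep=bot.camera('top');W=cloud('top',dep)
cv2.imwrite(f'pics/top{k}.png',cv2.resize(p[170:270,150:330],None,fx=4.4,fy=4.4,interpolation=2)[:,:,::-1])
m=(W[...,0]>.500)&(W[...,0]<.514)&(W[...,1]>.19)&(W[...,1]<.235)&(W[...,2]<.05)
print('bar z',np.median(W[m][:,2]))
b=(W[...,0]>.53)&(W[...,0]<.56)&(W[...,1]>.10)&(W[...,1]<.318)&(abs(W[...,2]-.041)<.006)
y=W[b][:,1]; print('box top z',np.median(W[b][:,2]),'front y',np.percentile(y,[95,99,100]),'rear',np.percentile(y,[0,1,5]))
E
python3 look.py 4
```

```text
t 5.0167 pos [0.5267 0.1551 0.0382] F [ 0.1 -8.5  8.9] w 0.0236
lin [-0.0013 -0.0796 -0.0003] rot [ 0.3  -0.11 -0.38]
bar z 0.020692591223243295
box top z 0.040330076478899635 front y [0.23802661 0.23928709 0.23974254] rear [0.20306485 0.20454443 0.20867991]
```

View pics/top4.png

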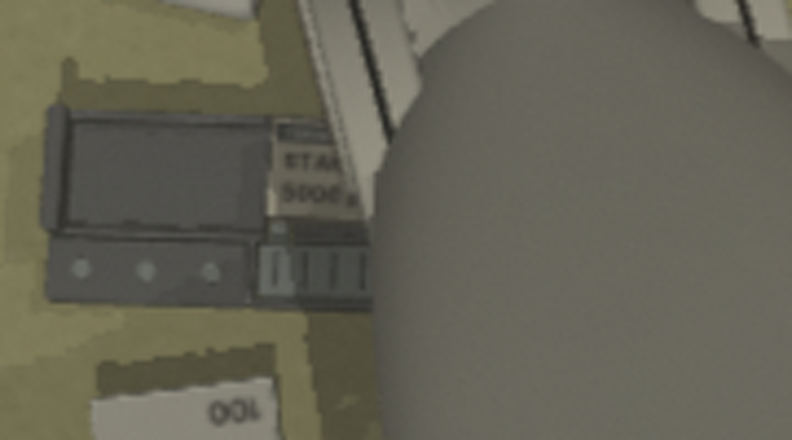

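View pics/side4.png

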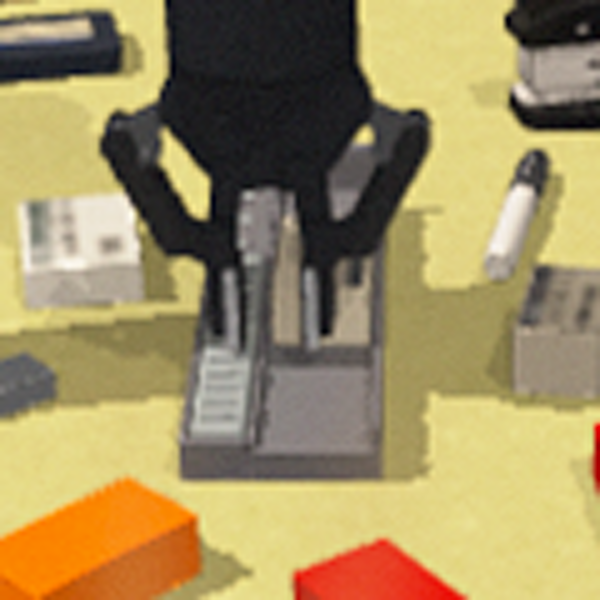

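The box is moving over the lowered catch: its front is at y≈0.239 and the bar is about 13 mm down. The pad's front face is 10.6 mm ahead of the TCP. About 80 mm remain.

Emit:
{"api": "jog_arm", "payload": {"jaw": [0.72,0.72,0.72,0.72,0.72,0.72,0.72,0.72], "linear": [[0,-0.004,0],[0,-0.009,0],[0,-0.014,0],[0,-0.019,0],[0,-0.024,0],[0,-0.029,0],[0,-0.034,0],[0,-0.038,0]], "delta_rot": [[0,0,0],[0,0,0],[0,0,0],[0,0,0],[0,0,0],[0,0,0],[0,0,0],[0,0,0]]}}

```text
clock: 5.78
eef_pos: [0.5269, 0.1929, 0.0381]
tool_rot: [1.0, -0.003, 0.001, 0.003]
ft_force: [-0.4, -8.1, 9.2]
grip_width: 0.0242
```

Emit:
{"api": "jog_arm", "payload": {"jaw": [0.72,0.72,0.72,0.72,0.72,0.72,0.72,0.72], "linear": [[0,-0.005,0],[0,-0.01,0],[0,-0.015,0],[0,-0.02,0],[0,-0.024,0],[0,-0.028,0],[0,-0.031,0],[0,-0.033,0]], "delta_rot": [[0,0,0],[0,0,0],[0,0,0],[0,0,0],[0,0,0],[0,0,0],[0,0,0],[0,0,0]]}}

```text
clock: 6.45
eef_pos: [0.527, 0.2259, 0.0381]
tool_rot: [1.0, -0.003, 0.001, 0.003]
ft_force: [0.3, -7.8, 9.1]
grip_width: 0.024
```

```bash
python3 look.py 5
```

```text
t 6.45 pos [0.527  0.2259 0.0381] F [ 0.3 -7.8  9.1] w 0.024
lin [-0.001  -0.0088  0.0001] rot [ 0.3  -0.09 -0.38]
bar z nan
  return _methods._mean(a, axis=axis, dtype=dtype,
  ret = ret.dtype.type(ret / rcount)
Traceback (most recent call last):
  File "look.py", line 12, in <module>
    y=W[b][:,1]; print('box top z',np.median(W[b][:,2]),'front y',np.percentile(y,[95,99,100]),'rear',np.percentile(y,[0,1,5]))
                                                                  ~~~~~~~~~~~~~^^^^^^^^^^^^^^^
IndexError: index -1 is out of bounds for axis 0 with size 0
```

View pics/top5.png

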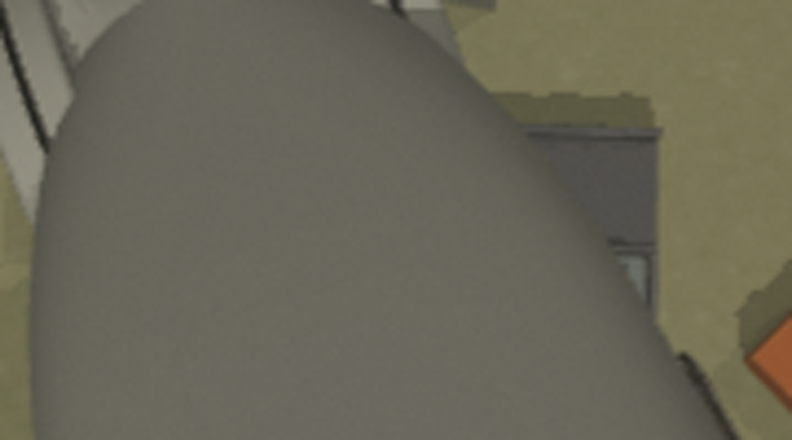

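View pics/side5.png

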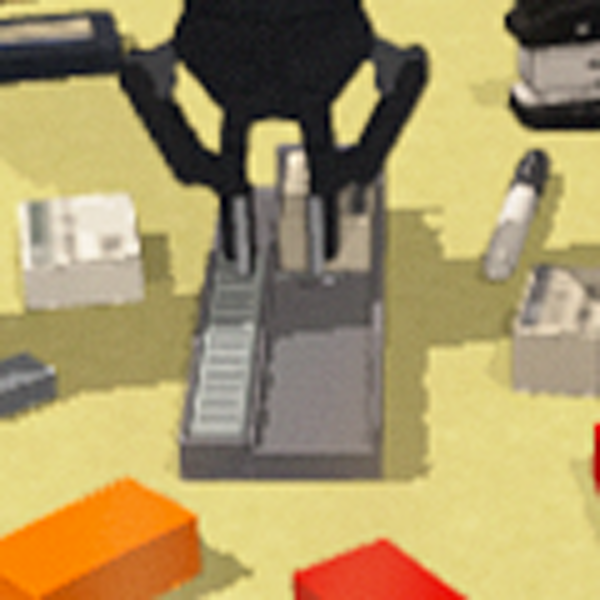

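Emit:
{"api": "jog_arm", "payload": {"jaw": [0.72,0.72,0.72,0.72,0.72,0.72,0.72,0.72], "linear": [[0,-0.002,0],[0,-0.004,0],[0,-0.006,0],[0,-0.0075,0],[0,-0.0085,0],[0,-0.0092,0],[0,-0.0092,0],[0,-0.0092,0]], "delta_rot": [[0,0,0],[0,0,0],[0,0,0],[0,0,0],[0,0,0],[0,0,0],[0,0,0],[0,0,0]]}}

```text
clock: 7.22
eef_pos: [0.527, 0.2349, 0.0381]
tool_rot: [1.0, -0.003, 0.001, 0.003]
ft_force: [-0.7, -8.9, 7.5]
grip_width: 0.0241
```

Run:
```python
from h import *
import cv2
to(.526,.2347,.038)
p,d=bot.camera('side')
cv2.imwrite('pics/side6.png',cv2.resize(p[140:220,210:290],None,fx=7,fy=7,interpolation=2)[:,:,::-1])
W=cloud('side',d)
# rear face points & end wall top
b=(W[...,0]>.527)&(W[...,0]<.562)&(W[...,2]>.022)&(W[...,2]<.036)&(W[...,1]>.20)&(W[...,1]<.28)
v,u=np.nonzero(b); print(len(v),np.percentile(W[b][:,1],[5,25,50,75,95]).round(4))
right=b&(W[...,0]>.551); print('rear face right of finger',np.percentile(W[right][:,1],[10,50,90]).round(4),right.sum())
```

```text
t 7.2167 pos [0.527  0.2349 0.0381] F [-0.7 -8.9  7.5] w 0.0241
lin [-0.001   0.0002  0.0001] rot [ 0.29 -0.09 -0.39]
86 [0.2234 0.2267 0.244  0.2459 0.2481]
rear face right of finger [0.2296 0.2449 0.2472] 30
```

View pics/side6.png

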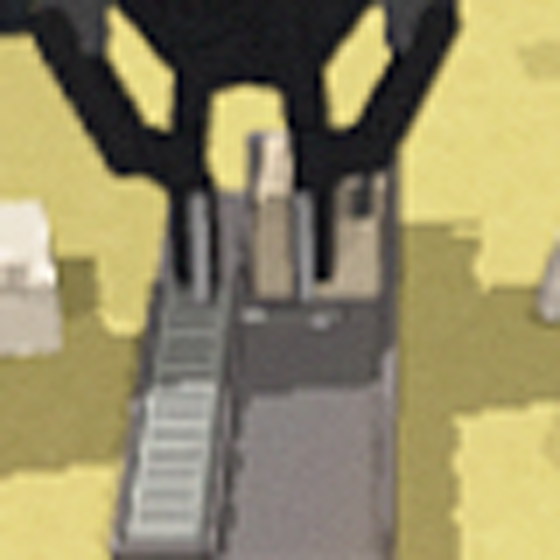

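The rear face is at y≈0.2455 (rack x≈+17), clear of the catch's far edge at 0.2407. A gap is visible between the tooth and the box at about pixel (250,185). I'll back off 6 mm with the bar still held down, then lift.

Emit:
{"api": "jog_arm", "payload": {"jaw": [0.72,0.72,0.72,0.72,0.72,0.72,0.72,0.72], "linear": [[0,0.001,0],[0,0.003,0],[0,0.006,0],[0,0.006,0],[0,0.006,-0.004],[0,0.006,-0.01],[0,0.006,-0.018],[0,0.006,-0.03]], "delta_rot": [[0,0,0],[0,0,0],[0,0,0],[0,0,0],[0,0,0],[0,0,0],[0,0,0],[0,0,0]]}}

```text
clock: 7.93
eef_pos: [0.5253, 0.2309, 0.0666]
tool_rot: [1.0, -0.002, -0.001, 0.001]
ft_force: [-0.5, -0.5, 1.1]
grip_width: 0.024
```

Emit:
{"api": "jog_arm", "payload": {"jaw": [0.72,0.72,0.72,0.72,0.72,0.72,0.72,0.72], "linear": [[0,0,-0.02],[0,0,-0.05],[0,0,-0.08],[0,0.03,-0.11],[0,0.06,-0.13],[0,0.09,-0.14],[0,0.12,-0.14],[0,0.15,-0.14]], "delta_rot": [[0,0,0],[0,0,0],[0,0,0],[0,0,0],[0,0,0],[0,0,0],[0,0,0],[0,0,0]]}}

```text
clock: 8.6
eef_pos: [0.5255, 0.08, 0.2082]
tool_rot: [1.0, -0.002, 0.001, 0.0]
ft_force: [-0.0, -0.3, 0.3]
grip_width: 0.024
```

Emit:
{"api": "jog_arm", "payload": {"jaw": [0.72,0.72,0.72,0.72,0.72,0.72,0.72,0.72], "linear": [[-0.01,0.03,0],[-0.02,0.06,0],[-0.03,0.09,0],[-0.04,0.12,0],[-0.05,0.15,0],[-0.06,0.175,0],[-0.06,0.175,0],[-0.06,0.175,0]], "delta_rot": [[0,0,0],[0,0,0],[0,0,0],[0,0,0],[0,0,0],[0,0,0],[0,0,0],[0,0,0]]}}

```text
clock: 9.27
eef_pos: [0.4637, -0.0944, 0.2071]
tool_rot: [1.0, -0.004, -0.001, -0.0]
ft_force: [0.2, 0.3, 0.6]
grip_width: 0.0242
```

```bash
sed -i 's/>.19)&(W\[...,1\]<.235)/>.11)\&(W[...,1]<.235)/; s/>.10)&(W\[...,1\]<.318)/>.2)\&(W[...,1]<.3215)/' look.py; python3 look.py 7
```

```text
t 9.2667 pos [ 0.4637 -0.0944  0.2071] F [0.2 0.3 0.6] w 0.0242
lin [ 0.0598 -0.3296  0.169 ] rot [-0.01  0.08 -0.48]
bar z 0.033473782125944485
box top z 0.040206689943331375 front y [0.31468884 0.31788155 0.31905891] rear [0.24483356 0.24514594 0.24828592]
```

View pics/top7.png

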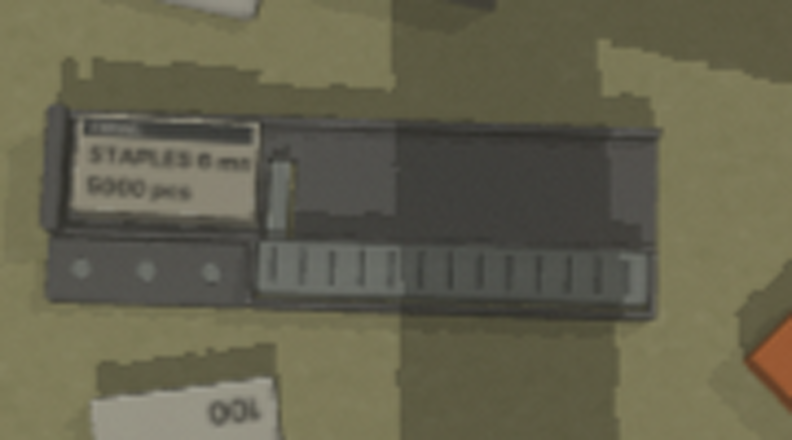

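View pics/side7.png

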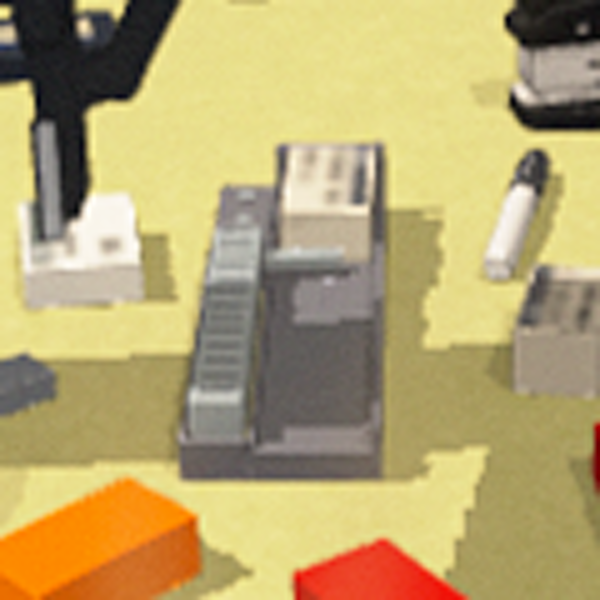

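The box lies flat in the bay. Its ends are at y 0.245 and 0.319, so its centre is at about rack x +53.5 mm. The catch has risen behind it and the bar top is back at 33.5 mm.

```bash
python3 -c "
from workcell import bot
print(bot.job_done())"
```

```text
the job is handed in; nothing more can be done
None
```

The staple box is locked in the bay: I handed the job in at about 9.4 s on the clock, with the robot touching nothing. I pressed the bar about 13 mm down with one fingertip while the other pushed the box along the lane. I then backed off 6 mm with the bar still held down, and let it spring up.

**Last checks:**
- **Box position:** it lies flat, with its top at 40 mm. Its centre is at about rack x +53.5 mm (target 54 ± 5), and its rear end is about 4 mm past the catch.
- **Bar and catch:** the bar is back up, with its top at 33.5 mm. The catch stands behind the box in both views.
- **Bystanders:** the arm's path stayed clear of them, and those visible in the last pictures looked unmoved, but I did not measure them.
- **Forces:** no reading I took was above about 10 N.

One mid-push check failed: the arm hid the box from the top camera near the end. I used the side camera's depth there instead, and the clear top view afterwards agreed with it.

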